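# Dispense the soap ball with the lever and ease the lid shut

### The job

With the fingertips, press the dispenser's lever paddle all the way down so that the linked lid swings fully open, and keep it down until the soap ball has rolled out and lies still in the tray. Then let the lever rise slowly under the fingertips so that the lid eases shut without slamming, and move clear. Work only through the lever, never touching the soap or the lid, and do not disturb the other things on the ledge.

Things in the scene. Friction and masses are not known exactly. Their poses are not given: they have to be found in the camera images.
- dispenser: White plastic soap-ball dispenser, fixed to the ledge. Open-topped chute 62 mm wide (local x), local y -60 to +90 mm, 96 mm high, floor sloping down to -y; then a low open tray, y -60 to -159, walls 35 to 45 mm high. Origin: on the ledge, mid-width; z up. Steel lever along the outside of the local -x wall, paddle beyond the chute's +y end; see-through hinged lid shuts the chute at the tray end.
- paddle (a point): Centre of the top of the lever's paddle: level steel plate 32 x 32 x 6 mm, at rest 82 mm above the ledge, local (-30, +155) mm of the dispenser. Moves with the lever about a pivot (axis along local x, at y +20, 66 mm high): 46 mm down to the stop, drifting under 3 mm sideways, tilting 0.34 rad, outer (+y) edge lowest. Takes 2 N at first, 5 N at the stop; springs straight up if let go.
- lever (a joint): Lever angle in rad: 0 at rest (paddle up), 0.34 fully pressed against its stop.
- lid (a joint): Lid angle, rad: 0 shut, 1.0 fully open. Translucent flap 49 x 76 mm with grey lower edge, hinged 100 mm above the ledge on an axis along the dispenser's x at local y -20 mm; swings out over the tray. Linked to the lever both ways: lid angle = 2.94 x lever angle, so a lever let go abruptly slams the lid.
- soap_center (a point): Centre of the soap ball, dull olive, 40 mm across, about 40 g. It starts in the chute leaning on the inside of the shut lid, and rolls out into the tray by itself once the lid is most of the way open.
- tray (a point): Point on the tray's floor near its outer end, local (0, -130) mm from the dispenser's origin, 12 mm above the ledge. The ball at rest lies against the end wall with its centre at about local y = -134 mm.
- cup: Bystander: frosted plastic cup, upright, 72 mm across the rim, 95 mm high. Origin: centre of its underside.
- lotion: Bystander: white capped tube of hand lotion standing on its cap, round below and flattened to a 50 mm wide edge on top, 130 mm high. Origin: centre of its underside.
- brush_head: Bystander: spare toothbrush head lying bristles up, 80 x 14 mm, 16 mm high. Origin: centre of its underside; x along its length.
- charger: Bystander: electric toothbrush base fixed to the ledge, round, 72 mm across, 62 mm high at its pin, with a small grey press button; not needed. Origin: centre of its underside.
There are look-alikes about, which are no part of the job. Of the things that look like the part that bears soap_center, the middle-sized one is meant.

How it is judged (in metres and radians):
On the way, in this order (a step that is already met when the one before it is completed fails the run):
1. lever held down, lid open, and the soap ball lying still in the tray (value of joint lid above 0.85 rad and linear speed of soap below 0.03 m/s and y of soap_center in the frame of dispenser between -0.155 and -0.08 m and x of soap_center in the frame of dispenser between -0.03 and 0.03 m and height (world z) of soap_center below 0.05 m), for 0.2 s.
2. lid shut again (value of joint lid below 0.04 rad), for 0.2 s.
At the end, for the whole second after the job is handed in: The lid is shut (below 0.04 rad) and the soap ball lies at rest inside the tray (local y between -80 and -155 mm). On the way the lid stood open beyond 0.85 rad with the ball still in the tray; while shutting, it moved slower than 1.5 rad/s over its last 0.4 rad (value of joint lid below 0.04 rad and linear speed of soap below 0.03 m/s and y of soap_center in the frame of dispenser between -0.155 and -0.08 m and x of soap_center in the frame of dispenser between -0.03 and 0.03 m and height (world z) of soap_center below 0.05 m); the robot touches nothing.
It fails at once if the lid slams: it falls faster than 1.5 rad/s in its last 0.4 rad (value of joint lid below 0.4 rad and velocity of joint lid below -1.5 rad/s).
It fails at once if the robot touches the soap or the lid (contact force between any of the fingers, the arm and soap above 0.5 N or contact force between any of the fingers, the arm and lid above 0.5 N).
It fails at once if the soap ball is lifted or leaves the dispenser (height (world z) of soap_center above 0.1 m or horizontal distance between soap_center and dispenser above 0.2 m).
It fails at once if the cup, the lotion or the brush head is shifted by more than 20 mm or tipped (distance of any of cup, lotion, brush_head from where it was at the start of the episode above 0.02 m or angle between any of cup, lotion, brush_head's own z axis and vertical above 0.35 rad).
It fails at once if the toothbrush base is pressed or bumped (contact force between any of the fingers, the arm and charger above 5 N).
It also fails if it takes over 40 s, if anything falls off the work surface, if the arm or the gripper's body presses on something with over 40 N, if the wrist force passes 120 N, or if a joint passes its speed limit or range.

### The arm

A 6-joint arm with a two-finger parallel gripper is mounted at the origin on the work surface. World frame = base frame: x ahead of the robot, y to its left, z up, the work surface at z = 0. Lengths are in mm, angles in rad, forces in N, time in s.
With the tool pointing down it reaches from about 350 to 975 mm from the base axis. Payload 4.9 kg.
Tool frame: the origin (TCP) lies midway between the tips of the shut fingers; the grasp point (between the pads) lies 19 mm behind it; z points along the fingers, y is the direction in which the jaws open and shut (so a half turn about z gives the same grasp; the last joint's range is limited). The gripper opens to 85 mm and grips with 20 to 120 N. Pads are 22 mm wide; open, the fingers measure 114 mm over their backs; the gripper's body (76 mm by 85 mm) begins 54 mm behind the grasp point. The pads swing forward as they close: fully open they stand 13 mm farther back than shut.
Start: joints at [1.078, 0.053, 1.613, -0, 1.476, -0.119], TCP at [228.211, 581.826, 231.304] pointing down, gripper open.
Joint ranges: [-3.01, 3.01], [-1.01, 2.22], [0.06, 2.58], [-1.02, 4.17], [0.09, 2.62], [-3.14, 3.14]. Speed limits (rad/s): [2.57, 2.57, 3.14, 3.14, 3.14, 3.14].

### API

Orientations are given as [roll, pitch, yaw] about the fixed x, y, z axes, in that order (R = Rz(yaw) Ry(pitch) Rx(roll)).
In Python, from cell import arm gives the robot as it stands.
- The arm moves only by the tool send_rows, never from a script. Its argument "targets" is a list of rows, each a list of 7 numbers: the turn, a rotation vector about the tool's x, y, z in degrees, then the shift along the tool's x, y, z in m, then the closure, from 0 (fully open) to 1 (shut). In form: [[ax, ay, az, dx, dy, dz, gripper], ...]. A call has 1 to 10 rows; each row shifts and turns the commanded pose from where the row before left it, along the tool's axes as they then stand; what a row does not reach is not made up. A row lasts 1/10 s, in which the tool goes at most 50 mm and 8.59 degrees, less where a joint would pass 70% of its speed; a pose out of reach is approached as far as the arm can. A call is refused whole if a number of a shift passes 0.05 or a number of a turn 8.59, either way. A call with a gripper value outside its range is refused whole. The fingers move at their own pace and stop on an object; "grip_force" is the grip in N (left out, the last holds). Time passes only in rows, so rows that do not move let the fingers close. It gives the time, the measured TCP pose, the force and the opening at its end, in the units of the state.
- arm.get_obs(): the state, without advancing time (a new reading comes with each control period).
- arm.grab_frame(name): name is "scene" or "top"; returns the picture (384x512x3 uint8, blue, green, red); there is no depth.
- arm.calibration(name): a dict with "fx", "fy", "cx", "cy" (pixels), "distortion" ([k1, k2, p1, p2, k3] as OpenCV has them; the pictures are not rectified), "eye" and "attitude" of the camera in the world. Camera axes: x right, y up, looking along -z (the intrinsics and any distortion apply to the point x, -y, -z); pixel columns grow to the right and rows downward; lengths in mm; the calibration is good to about 2 mm. A picture is of the moment at which its call begins. calibration takes no time and is no camera call.
- arm.job_done(): hands the job in, once; it reports no verdict.
Trained networks look in the newest picture that a camera, given by its name, has taken for a name from the list of things; names that differ only in an ending like _2 or _b are one class to them, and where a whole thing is asked for, a point or a joint stands for the part that bears it (a point fixed in the world has none). Each returns a list of dicts, best first, with "p" (0 to 1); they miss things now and then, are a little off and sometimes report something else, mostly with a low value. They report only what shows in the picture. A call takes as long as a camera call. They do not tell look-alikes from the thing itself.
- arm.spot_in(query, camera): "position" ([x, y, z] in mm, in world coordinates, good to about 4 mm: the middle of the surface that is visible of it).
- arm.regions_of(query, camera): "pixels" (384x512 bool, what is visible of it).
The state is a dict: "time_s": time; "q": joint angles; "joint_vel": joint speeds; "joint_torque": joint torques, N m; "tool_pos": TCP position; "tcp_rot": TCP orientation; "ft_force": force on the tool from outside, world axes, zero at the start; "moment": the same for the moment, N m; "grip_width": finger opening in mm.
Only numpy, scipy, OpenCV 4.12 (cv2) and the standard library are available. Lean on these libraries where they do the work, as an engineer would, in place of code of your own. Each camera call takes 0.05 s, during which the arm holds its last target.

## Working session

There is one attempt and no reset: what is moved stays moved. The work goes in short steps, Python scripts to look and compute and a tool call to move; the robot and the scene stay as the last step left them, time stands still between calls to the robot, and variables do not carry over. Pictures are saved under pics/ and viewed, and the job is handed in when it is done.

Besides the shell and the picture viewer there is one more tool, called after "Call:" as name([rows], argument=value, ...), one row to a line, values as JSON. send_rows: Moves the arm, as the interface text tells. Its arguments: {"type":"object","properties":{"targets":{"type":"array","items":{"type":"array","items":{"type":"number"}}},"grip_force":{"type":"number"}},"required":["targets"]}

```bash
mkdir -p pics; python3 - <<'E'
from cell import arm
import cv2
for n in("scene","top"):
    cv2.imwrite(f"pics/{n}0.png",arm.grab_frame(n)); print(n,arm.calibration(n))
    for q in("dispenser","paddle","soap_center","lid","lever","cup","lotion","brush_head","charger"):
        print(q,[(round(d["p"],2),[round(float(v)) for v in d["position"]]) for d in arm.spot_in(q,n)])
print(arm.get_obs())
E
```

```text
scene {'fx': 476.9019226673531, 'fy': 476.9019226673531, 'cx': 255.4381878896287, 'cy': 194.9341400952447, 'distortion': array([-0.1714792,  0.       ,  0.       ,  0.       ,  0.       ]), 'eye': array([1346.15740642, -353.55065726,  926.7653778 ]), 'attitude': array([0.8025196 , 0.01569866, 1.15150074])}
dispenser [(0.62, [565, -264, 54])]
paddle [(0.67, [565, -268, 56]), (0.49, [600, -121, 81])]
soap_center [(0.87, [521, -57, 47]), (0.73, [697, -246, 9]), (0.54, [756, -275, 28])]
lid [(0.42, [545, -286, 104])]
lever []
cup [(0.75, [658, -374, 62])]
lotion [(0.59, [420, -289, 80])]
brush_head [(0.51, [699, -248, 6]), (0.35, [421, -285, 80])]
charger [(0.72, [449, -181, 24])]
top {'fx': 359.7061964540353, 'fy': 359.7061964540353, 'cx': 251.8336154489068, 'cy': 191.8183682159627, 'distortion': array([-0.06967091,  0.        ,  0.        ,  0.        ,  0.        ]), 'eye': array([427.33851229, -22.03173631, 776.19217873]), 'attitude': array([ 0.17341323,  0.02356105, -1.54974892])}
dispenser [(0.59, [547, -262, 58])]
paddle [(0.65, [566, -154, 73]), (0.58, [547, -267, 60])]
soap_cent
[... 238 characters left out ...]
 -386, 59])]
{'time_s': 1.0, 'q': array([ 1.07800877e+00,  5.26849196e-02,  1.61290059e+00,  5.70366696e-06,
        1.47600610e+00, -1.18985787e-01]), 'joint_vel': array([-1.22399464e-05, -2.92799600e-04, -5.02858500e-04, -4.47866709e-04,
        1.56776162e-03, -5.44486093e-04]), 'joint_torque': array([-1.64547477e-03, -3.93690848e+01, -3.70478296e+01, -1.50951651e-04,
        2.56143649e-04,  3.27480549e-06]), 'tool_pos': array([228.20343198, 581.82698772, 231.31257918]), 'tcp_rot': array([ 3.14159094e+00, -5.51399720e-06,  2.76779034e+00]), 'ft_force': array([ 0.52297143,  0.03980742, -0.21674508]), 'moment': array([-0.02166984,  0.02329186,  0.00046177]), 'grip_width': 85.1475763760317}
```

View pics/scene0.png

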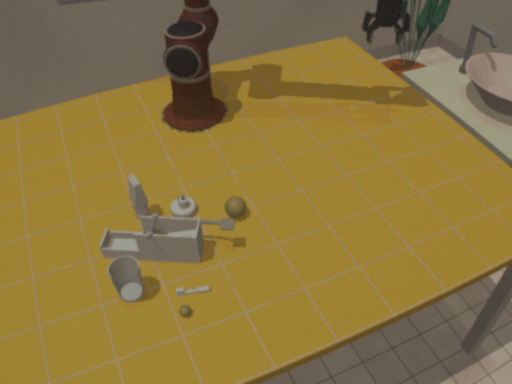

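View pics/top0.png

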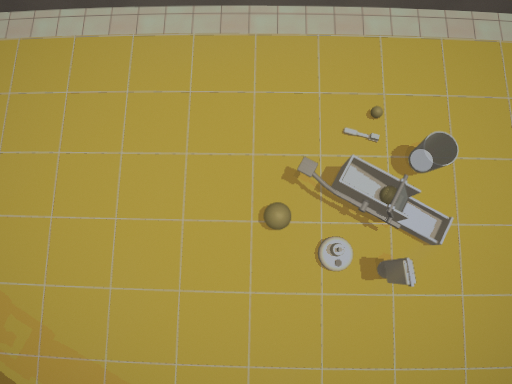

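The scene picture shows the dispenser at (155,240) with its paddle at (228,225). The top picture shows the paddle at (308,167), the chute at (375,185) and the tray at (418,218).

There are three olive balls in the top view: large at (277,215), small at (377,112) and middle-sized in the chute at (388,195). The one in the chute fits, being middle-sized and leaning on the lid. I'll confirm that in a crop.

```bash
cat > h.py <<'E'
from cell import arm
import numpy as np, cv2
from scipy.spatial.transform import Rotation as R
def cam(n):
    c=arm.calibration(n); K=np.array([[c["fx"],0,c["cx"]],[0,c["fy"],c["cy"]],[0,0,1]])
    return K,np.array(c["distortion"]),np.array(c["eye"]),R.from_euler("xyz",c["attitude"]).as_matrix()
def proj(n,P):
    K,D,e,A=cam(n); p=(np.atleast_2d(P)-e)@A; p=p*[1,-1,-1]
    return cv2.projectPoints(p.reshape(-1,1,3),np.zeros(3),np.zeros(3),K,D)[0][:,0]
def ray(n,uv):
    K,D,e,A=cam(n); u=cv2.undistortPoints(np.array(uv,float).reshape(-1,1,2),K,D)[:,0]
    return e,(np.c_[u[:,0],-u[:,1],-np.ones(len(u))])@A.T
def atz(n,uv,z):
    e,d=ray(n,uv); return e+d*((z-e[2])/d[:,2])[:,None]
E
python3 - <<'E'
import cv2
a=cv2.imread("pics/top0.png")[90:270,260:460]
b=cv2.imread("pics/scene0.png")[165:325,90:260]
cv2.imwrite("pics/ct.png",cv2.resize(a,None,fx=4,fy=3.3333,interpolation=2) if 0 else cv2.resize(a,None,fx=3.3,fy=3.3,interpolation=2))
cv2.imwrite("pics/cs.png",cv2.resize(b,None,fx=3.7,fy=3.7,interpolation=2))
E
```

```text
(no output)
```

View pics/ct.png

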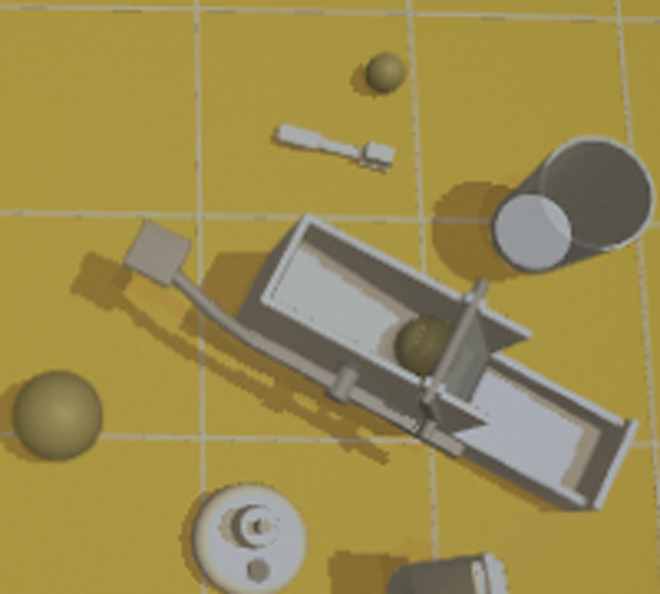

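View pics/cs.png

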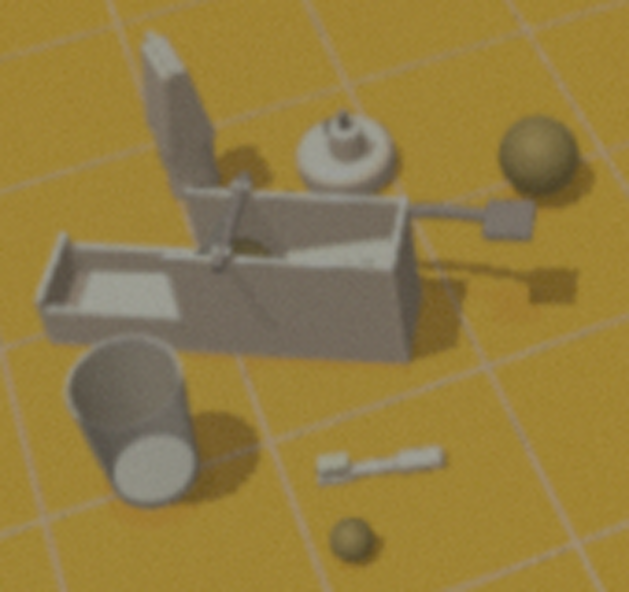

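The crops confirm it: the middle-sized ball (crop pixel 425,345) lies in the chute behind the lid, while the large and small balls lie loose on the ledge. Next I'll triangulate the paddle and fit the dispenser's yaw.

```bash
python3 - <<'E'
from h import *
from scipy.optimize import least_squares
t=lambda u:((np.array(u)+.5)/3.3-.5+[260,90]); s=lambda u:((np.array(u)+.5)/3.7-.5+[90,165])
def tri(a,b):
    (e1,d1),(e2,d2)=ray("top",t(a)),ray("scene",s(b)); d1,d2=d1[0]/np.linalg.norm(d1),d2[0]/np.linalg.norm(d2)
    k=np.linalg.lstsq(np.c_[d1,-d2],e2-e1,rcond=None)[0]; p,q=e1+k[0]*d1,e2+k[1]*d2
    return (p+q)/2,np.linalg.norm(p-q)
print("paddle",tri((157,252),(509,219)),atz("top",t((157,252)),82),atz("scene",s((509,219)),82))
# fit pose
L=[("top",t((308,215)),(31,90,96)),("top",t((263,299)),(-31,90,96)),("top",t((157,252)),(-30,155,82)),
("scene",s((509,219)),(-30,155,82)),("scene",s((405,200)),(-31,90,96)),("scene",s((395,265)),(31,90,96)),("top",t((633,424)),(31,-159,45)),("top",t((598,507)),(-31,-159,45)),("scene",s((65,238)),(-31,-159,45)),("scene",s((42,306)),(31,-159,45))]
def W(x,P): return R.from_euler("z",x[2]).apply(P)+[x[0],x[1],0]
f=lambda x:np.concatenate([(proj(n,W(x,p))[0]-u) for n,u,p in L])
r=least_squares(f,[590,-250,0.5*3],loss="soft_l1")
for y0 in(0,1.57,3.14,-1.57):
    q=least_squares(f,[560,-250,y0],loss="soft_l1")
    if q.cost<r.cost:r=q
print(r.x,r.cost,np.round(f(r.x).reshape(-1,2),1))
for n,p in (("paddle",(-30,155,82)),("end",(0,90,96))): print(n,W(r.x,np.array(p,float)))
print("big ball top", arm.spot_in("soap_center","top")[0])
E
```

```text
paddle (array([ 602.97241589, -111.74052764,   80.00155655]), np.float64(0.6694870571590307)) [[ 602.35605028 -111.79760009   82.        ]] [[ 604.85162612 -112.00124183   82.        ]]Traceback (most recent call last):
  File "<stdin>", line 16, in <module>
    return func(*args, **kwargs)
    result = trf(vector_fun.fun, vector_fun.jac, x0, f0, J0, lb, ub, ftol, xtol,
                 gtol, max_nfev, x_scale, loss_function, tr_solver,
                 tr_options.copy(), verbose, callback=callback_wrapped)
    return trf_no_bounds(
        fun, jac, x0, f0, J0, ftol, xtol, gtol, max_nfev, x_scale,
        loss_function, tr_solver, tr_options, verbose, callback=callback)
    J = jac(x)
    self._update_jac()
    ~~~~~~~~~~~~~~~~^^
    self.J = self.jac_wrapped(xp_copy(self.x), f0=self.f)
             ~~~~~~~~~~~~~~~~^^^^^^^^^^^^^^^^^^^^^^^^^^^^
    J, dct = approx_derivative(
             ~~~~~~~~~~~~~~~~~^
        self.fun,
        ^^^^^^^^^
    ...<2 lines>...
        **self.finite_diff_options,
        ^^^^^^^^^^^^^^^^^^^^^^^^^^^
    )
    ^
    J, _nfev = _dense_difference(fun_wr
[... 249 characters left out ...]
df = [f_eval - f0 for f_eval in f_evals]
                                    ^^^^^^^
    f = np.atleast_1d(self.fun(x, *self.args, **self.kwargs))
                      ~~~~~~~~^^^^^^^^^^^^^^^^^^^^^^^^^^^^^^
    return np.atleast_1d(self.fun(x))
                         ~~~~~~~~^^^
    return self.f(x, *self.args, **self.kwargs)
           ~~~~~~^^^^^^^^^^^^^^^^^^^^^^^^^^^^^^
  File "<stdin>", line 13, in <lambda>
  File "h.py", line 8, in proj
    K,D,e,A=cam(n); p=(np.atleast_2d(P)-e)@A; p=p*[1,-1,-1]
            ~~~^^^
  File "h.py", line 5, in cam
    c=arm.calibration(n); K=np.array([[c["fx"],0,c["cx"]],[0,c["fy"],c["cy"]],[0,0,1]])
ValueError: time passes only in moves, steps and waits
```

```bash
sed -i 's/^def cam(n):/from functools import lru_cache\n@lru_cache(None)\ndef cam(n):/' h.py
python3 - <<'E'
from h import *
from scipy.optimize import least_squares
t=lambda u:((np.array(u)+.5)/3.3-.5+[260,90]); s=lambda u:((np.array(u)+.5)/3.7-.5+[90,165])
L=[("top",t((308,215)),(31,90,96)),("top",t((263,299)),(-31,90,96)),("top",t((157,252)),(-30,155,82)),
("scene",s((509,219)),(-30,155,82)),("scene",s((405,200)),(-31,90,96)),("scene",s((395,265)),(31,90,96)),("top",t((633,424)),(31,-159,45)),("top",t((598,507)),(-31,-159,45)),("scene",s((65,238)),(-31,-159,45)),("scene",s((42,306)),(31,-159,45))]
def W(x,P): return R.from_euler("z",x[2]).apply(P)+[x[0],x[1],0]
f=lambda x:np.concatenate([(proj(n,W(x,p))[0]-u) for n,u,p in L])
r=min((least_squares(f,[560,-250,y0],loss="soft_l1") for y0 in(0,1.57,3.14,-1.57)),key=lambda q:q.cost)
print(r.x,r.cost,np.round(f(r.x).reshape(-1,2),1).tolist())
for n,p in (("paddle",(-30,155,82)),("end",(0,90,96))): print(n,W(r.x,np.array(p,float)))
o=arm.get_obs();print(o["time_s"],o["tool_pos"])
print("big",atz("top",t((57,415)),30))
E
```

```text
[ 5.56644483e+02 -2.62638992e+02 -4.88291980e-01] 8.847091112653121 [[-1.1, -1.6], [-1.6, 0.0], [-0.1, -0.2], [-0.2, -0.6], [0.8, -0.9], [-0.5, 1.1], [1.6, -1.1], [0.1, 0.4], [-1.4, -1.6], [-2.2, -1.4]]
paddle [ 602.86373603 -111.67945887   82.        ]
end [ 598.86511787 -183.15680531   96.        ]
1.0 [228.20343198 581.82698772 231.31257918]
big [[508.75313265 -54.95873805  30.        ]]
```

Call:
send_rows([
  [0, 0, 6.55, 0, 0, 0, 1],
  [0, 0, 0, -0.0365, -0.0241, 0, 1],
  [0, 0, 0, -0.0365, -0.0241, 0, 1],
  [0, 0, 0, -0.0365, -0.0241, 0, 1],
  [0, 0, 0, -0.0365, -0.0241, 0, 1],
  [0, 0, 0, -0.0365, -0.0241, 0, 1],
  [0, 0, 0, -0.0365, -0.0241, 0, 1],
  [0, 0, 0, -0.0365, -0.0241, 0, 1],
  [0, 0, 0, -0.0365, -0.0241, 0, 1],
  [0, 0, 0, -0.0365, -0.0241, 0, 1],
])

```text
time_s: 2.0
tool_pos: [417.2, 234.6, 231.6]
tcp_rot: [3.141, 0.001, 2.654]
ft_force: [0.7, -0.4, -0.2]
grip_width: 0.3
```

Call:
send_rows([
  [0, 0, 0, -0.0365, -0.0241, 0, 1],
  [0, 0, 0, -0.0365, -0.0241, 0, 1],
  [0, 0, 0, -0.0365, -0.0241, 0, 1],
  [0, 0, 0, -0.0365, -0.0241, 0, 1],
  [0, 0, 0, -0.0365, -0.0241, 0, 1],
  [0, 0, 0, -0.0365, -0.0241, 0, 1],
  [0, 0, 0, -0.0365, -0.0241, 0, 1],
  [0, 0, 0, -0.0365, -0.0241, 0, 1],
  [0, 0, 0, -0.0365, -0.0241, 0, 1],
  [0, 0, 0, 0, 0, 0, 1],
])

```text
time_s: 3.0
tool_pos: [606.3, -113.8, 230.8]
tcp_rot: [-3.14, 0.001, 2.649]
ft_force: [-0.0, 0.6, -0.9]
grip_width: 0.2
```

Call:
send_rows([
  [0, 0, 0, 0, 0, 0.025, 1],
  [0, 0, 0, 0, 0, 0.03, 1],
  [0, 0, 0, 0, 0, 0.03, 1],
  [0, 0, 0, 0, 0, 0.02, 1],
  [0, 0, 0, 0, 0, 0, 1],
])

```text
time_s: 3.5
tool_pos: [602.2, -108.0, 122.1]
tcp_rot: [-3.14, -0.008, 2.654]
ft_force: [-0.7, 0.5, 0.6]
grip_width: 0.1
```

```bash
python3 - <<'E'
from h import *
o=arm.get_obs();print(o["time_s"],o["tool_pos"],o["ft_force"])
a=arm.grab_frame("top");b=arm.grab_frame("scene")
print(proj("scene",o["tool_pos"]),proj("top",o["tool_pos"]))
cv2.imwrite("pics/b.png",np.hstack([cv2.resize(a[90:270,260:460],None,fx=2,fy=2,interpolation=2),cv2.resize(b[145:325,70:260],None,fx=2,fy=2,interpolation=2)]))
E
```

```text
3.5 [ 602.20993035 -108.04102205  122.11688768] [-0.71788631  0.47199865  0.62858127]
[[227.37272013 211.01277421]] [[307.95387403 160.85317146]]
```

View pics/b.png

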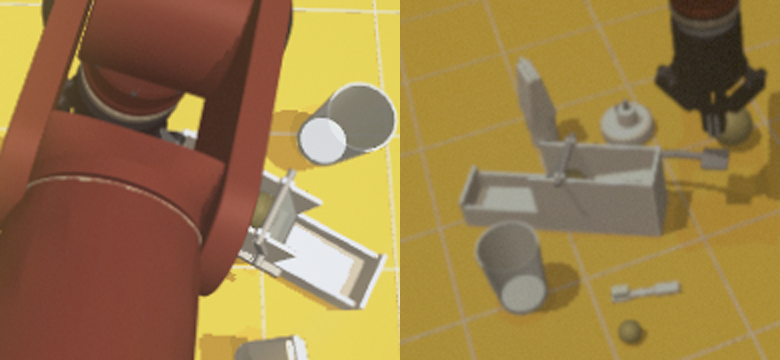

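The scene half shows the closed fingertips above the paddle, tip at about pixel (227,211). In the top half the arm hides the paddle, but the tray is in view. I'll descend.

Call:
send_rows([
  [0, 0, 0, 0, 0, 0.012, 1],
  [0, 0, 0, 0, 0, 0.012, 1],
  [0, 0, 0, 0, 0, 0.006, 1],
  [0, 0, 0, 0, 0, 0.005, 1],
  [0, 0, 0, 0, 0, 0.005, 1],
  [0, 0, 0, 0, 0, 0, 1],
])

```text
time_s: 4.2
tool_pos: [604.6, -109.3, 85.4]
tcp_rot: [-3.141, -0.001, 2.653]
ft_force: [-0.1, 0.7, -0.0]
grip_width: 0.1
```

Call:
send_rows([
  [0, 0, 0, 0, 0, 0.003, 1],
  [0, 0, 0, 0, 0, 0.003, 1],
  [0, 0, 0, 0, 0, 0.003, 1],
  [0, 0, 0, 0, 0, 0.003, 1],
  [0, 0, 0, 0, 0, 0, 1],
])

```text
time_s: 4.7
tool_pos: [605.5, -109.3, 74.4]
tcp_rot: [3.141, 0.001, 2.654]
ft_force: [2.2, 1.8, 1.2]
grip_width: 0.3
```

Call:
send_rows([
  [0, 0, 0, 0, 0, 0.004, 1],
  [0, 0, 0, 0, 0, 0.004, 1],
  [0, 0, 0, 0, 0, 0.004, 1],
  [0, 0, 0, 0, 0, 0.004, 1],
  [0, 0, 0, 0, 0, 0, 1],
])

```text
time_s: 5.2
tool_pos: [605.2, -109.5, 57.8]
tcp_rot: [3.142, 0.0, 2.653]
ft_force: [1.9, 2.5, 3.5]
grip_width: -0.0
```

```bash
cat > look.py <<'E'
from h import *
import sys
o=arm.get_obs();print(o["time_s"],o["tool_pos"],o["ft_force"])
a=arm.grab_frame("top");b=arm.grab_frame("scene")
cv2.imwrite(sys.argv[1],np.hstack([cv2.resize(a[90:270,260:460],None,fx=2,fy=2,interpolation=2),cv2.resize(b[145:325,70:260],None,fx=2,fy=2,interpolation=2)]))
E
python3 look.py pics/c.png
```

```text
5.2 [ 605.20811916 -109.48225026   57.84534369] [1.86054593 2.47706366 3.45695024]
```

View pics/c.png

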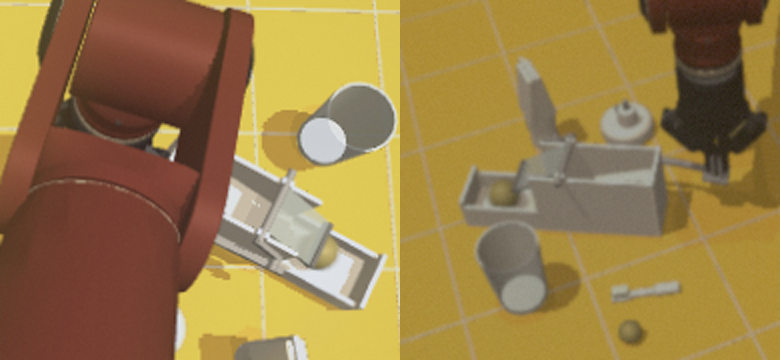

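The lid is about half open and the ball has come out past it into the tray (top half at 322,252). I'll keep pressing to the stop.

Call:
send_rows([
  [0, 0, 0, 0, 0, 0.004, 1],
  [0, 0, 0, 0, 0, 0.004, 1],
  [0, 0, 0, 0, 0, 0.004, 1],
  [0, 0, 0, 0, 0, 0.003, 1],
  [0, 0, 0, 0, 0, 0.002, 1],
  [0, 0, 0, 0, 0, 0, 1],
])

```text
time_s: 5.9
tool_pos: [604.7, -110.0, 41.0]
tcp_rot: [-3.14, -0.0, 2.653]
ft_force: [-1.5, -1.2, 5.7]
grip_width: -0.2
```

Call:
send_rows([
  [0, 0, 0, 0, 0, 0.001, 1],
  [0, 0, 0, 0, 0, 0.001, 1],
  [0, 0, 0, 0, 0, 0, 1],
])

```text
time_s: 6.2
tool_pos: [604.8, -109.9, 39.2]
tcp_rot: [-3.141, -0.0, 2.653]
ft_force: [-1.6, -1.5, 5.4]
grip_width: -0.3
```

```bash
python3 look.py pics/d.png
```

```text
6.2 [ 604.82221917 -109.87579648   39.2159379 ] [-1.63814305 -1.49711933  5.35747871]
```

View pics/d.png

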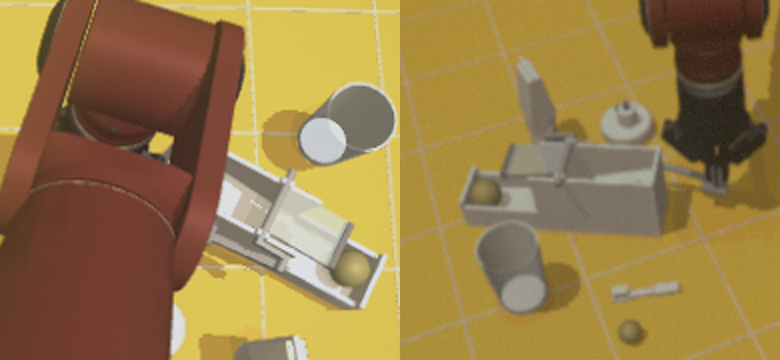

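The ball is at the tray's end wall (top half 352,268) and the lid stands nearly level. I'll press the last bit until the force rises.

Call:
send_rows([
  [0, 0, 0, 0, 0, 0.001, 1],
  [0, 0, 0, 0, 0, 0.001, 1],
  [0, 0, 0, 0, 0, 0, 1],
])

```text
time_s: 6.6
tool_pos: [604.9, -109.9, 37.3]
tcp_rot: [-3.141, -0.0, 2.653]
ft_force: [-0.2, -1.2, 5.6]
grip_width: -0.1
```

Call:
send_rows([
  [0, 0, 0, 0, 0, 0.001, 1],
  [0, 0, 0, 0, 0, 0.001, 1],
  [0, 0, 0, 0, 0, 0, 1],
])

```text
time_s: 6.9
tool_pos: [605.0, -110.0, 36.2]
tcp_rot: [-3.14, -0.0, 2.654]
ft_force: [-3.5, -1.3, 10.0]
grip_width: 0.0
```

Force has risen to 10 N, so this is the stop. I'll hold here and check that the ball lies still.

Call:
send_rows([
  [0, 0, 0, 0, 0, 0, 1],
  [0, 0, 0, 0, 0, 0, 1],
  [0, 0, 0, 0, 0, 0, 1],
  [0, 0, 0, 0, 0, 0, 1],
  [0, 0, 0, 0, 0, 0, 1],
  [0, 0, 0, 0, 0, 0, 1],
  [0, 0, 0, 0, 0, 0, 1],
  [0, 0, 0, 0, 0, 0, 1],
  [0, 0, 0, 0, 0, 0, 1],
  [0, 0, 0, 0, 0, 0, 1],
])

```text
time_s: 7.9
tool_pos: [605.0, -110.0, 36.2]
tcp_rot: [-3.14, -0.0, 2.654]
ft_force: [-3.5, -1.8, 9.0]
grip_width: -0.2
```

```bash
python3 look.py pics/e.png; python3 - <<'E'
from h import *
c=[]
for i in range(2):
    arm.grab_frame("top")
    for d in arm.regions_of("soap_center","top"):
        v,u=np.nonzero(d["pixels"]); P=atz("top",[u.mean(),v.mean()],32)[0]
        print(round(d["p"],2),u.mean().round(1),v.mean().round(1),R.from_euler("z",0.488).apply(P-[556.6,-262.6,0]).round())
    # let time pass through camera calls
    for _ in range(5): arm.grab_frame("scene")
E
```

```text
7.9 [ 604.96991892 -109.97679539   36.24798746] [-3.50679542 -1.83941558  9.0206759 ]
0.65 435.0 224.6 [   2. -137.   32.]
0.49 434.8 224.8 [   2. -137.   32.]
0.38 411.8 203.4 [ 19. -75.  32.]
```

View pics/e.png

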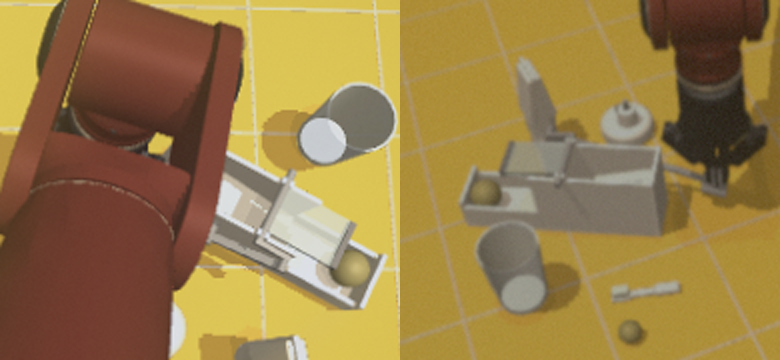

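The ball is still at local (2,-137) mm and the lid is open. Now I'll let the lever rise slowly.

Call:
send_rows([
  [0, 0, 0, 0, 0, -0.002, 1],
  [0, 0, 0, 0, 0, -0.002, 1],
  [0, 0, 0, 0, 0, -0.002, 1],
  [0, 0, 0, 0, 0, -0.002, 1],
  [0, 0, 0, 0, 0, -0.002, 1],
  [0, 0, 0, 0, 0, -0.002, 1],
  [0, 0, 0, 0, 0, -0.002, 1],
  [0, 0, 0, 0, 0, -0.002, 1],
  [0, 0, 0, 0, 0, -0.002, 1],
  [0, 0, 0, 0, 0, -0.002, 1],
])

```text
time_s: 9.7
tool_pos: [604.9, -109.3, 55.3]
tcp_rot: [-3.142, -0.0, 2.653]
ft_force: [2.8, 3.6, 4.0]
grip_width: -0.0
```

Call:
send_rows([
  [0, 0, 0, 0, 0, -0.0015, 1],
  [0, 0, 0, 0, 0, -0.0015, 1],
  [0, 0, 0, 0, 0, -0.0015, 1],
  [0, 0, 0, 0, 0, -0.0015, 1],
  [0, 0, 0, 0, 0, -0.0015, 1],
  [0, 0, 0, 0, 0, -0.0015, 1],
  [0, 0, 0, 0, 0, -0.0015, 1],
  [0, 0, 0, 0, 0, -0.0015, 1],
  [0, 0, 0, 0, 0, -0.0015, 1],
  [0, 0, 0, 0, 0, -0.0015, 1],
])

```text
time_s: 10.7
tool_pos: [604.9, -109.5, 70.3]
tcp_rot: [-3.141, -0.0, 2.653]
ft_force: [1.5, 2.3, 3.0]
grip_width: -0.2
```

Call:
send_rows([
  [0, 0, 0, 0, 0, -0.0015, 1],
  [0, 0, 0, 0, 0, -0.0015, 1],
  [0, 0, 0, 0, 0, -0.0015, 1],
  [0, 0, 0, 0, 0, -0.0015, 1],
  [0, 0, 0, 0, 0, -0.0015, 1],
  [0, 0, 0, 0, 0, -0.0015, 1],
  [0, 0, 0, 0, 0, -0.0015, 1],
  [0, 0, 0, 0, 0, -0.0015, 1],
  [0, 0, 0, 0, 0, -0.0015, 1],
  [0, 0, 0, 0, 0, -0.0015, 1],
])

```text
time_s: 11.7
tool_pos: [604.8, -109.3, 85.0]
tcp_rot: [3.142, -0.001, 2.653]
ft_force: [0.4, 0.9, 0.4]
grip_width: -0.0
```

```bash
python3 look.py pics/f.png
```

```text
11.7 [ 604.83891322 -109.27754973   84.97763892] [0.36262583 0.87572418 0.42191755]
```

View pics/f.png

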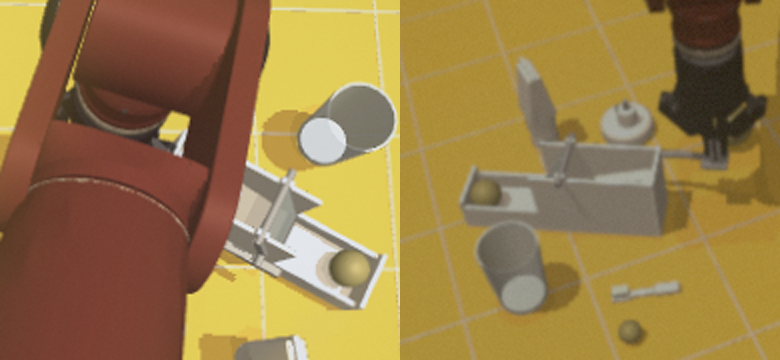

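The lid is shut, the ball is in the tray and the force is back to zero. I'll move clear.

Call:
send_rows([
  [0, 0, 0, 0, 0, -0.003, 1],
  [0, 0, 0, 0, 0, -0.005, 1],
  [0, 0, 0, 0, 0, -0.015, 1],
  [0, 0, 0, 0, 0, -0.03, 1],
  [0, 0, 0, 0, 0, -0.03, 1],
  [0, 0, 0, 0, 0, -0.03, 1],
  [0, 0, 0, 0, 0, -0.02, 1],
  [0, 0, 0, 0.02, 0.015, 0, 1],
  [0, 0, 0, 0.03, 0.02, 0, 1],
  [0, 0, 0, 0.035, 0.024, 0, 1],
])

```text
time_s: 12.8
tool_pos: [557.7, -17.2, 220.2]
tcp_rot: [3.141, 0.002, 2.652]
ft_force: [-0.1, 0.9, -0.0]
grip_width: 0.2
```

Call:
send_rows([
  [0, 0, 0, 0.035, 0.024, 0, 1],
  [0, 0, 0, 0.035, 0.024, 0, 1],
  [0, 0, 0, 0.035, 0.024, 0, 1],
  [0, 0, 0, 0.035, 0.024, 0, 1],
  [0, 0, 0, 0.02, 0.014, 0, 1],
  [0, 0, 0, 0, 0, 0, 1],
  [0, 0, 0, 0, 0, 0, 1],
  [0, 0, 0, 0, 0, 0, 1],
])

```text
time_s: 13.6
tool_pos: [468.5, 154.0, 219.0]
tcp_rot: [3.141, 0.001, 2.652]
ft_force: [-0.5, -0.2, -0.1]
grip_width: -0.2
```

```bash
python3 look.py pics/g.png
```

```text
13.6 [468.53035865 153.9983122  218.99092848] [-0.4708433  -0.206089   -0.09771964]
```

View pics/g.png

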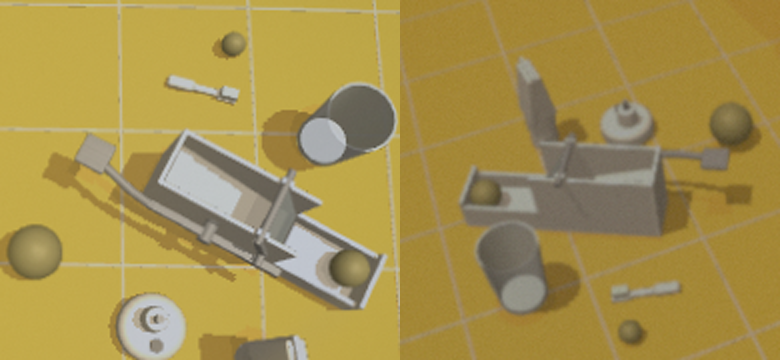

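The paddle is back up (top half at 95,152), the lid is shut (275,215), the ball is in the tray (350,268) and the bystanders look unmoved. I'll hand the job in.

```bash
python3 -c "
from cell import arm
print(arm.job_done())"
```

```text
the job is handed in; nothing more can be done
None
```

The job went as planned and is handed in; no verdict was reported.

- **Pressing:** I pressed the paddle to its stop with the closed fingertips. The tip ended at z = 36 mm and the force jumped from 5.6 N to about 10 N there. The lid swung open, and the middle-sized ball rolled to the tray's end wall and lay still. The measured place was local (2, -137) mm, against an expected y of about -134.
- **Release:** I let the lever rise at 15–20 mm/s, which works out to a lid speed of about 0.3–0.45 rad/s, well below the 1.5 rad/s limit. The force was back to zero before I moved off.
- **Last pictures:** The lid is shut, the paddle is up, the ball is in the tray, and the arm is well clear. The cup, lotion, brush head and charger look unmoved.

**Checks that disagreed or were weak:**
- In two repeated looks at the resting ball, the network also gave one low-confidence false hit (0.38) near the lid. I discounted it after looking at the picture.
- The lid angle and speed were judged from pictures and fingertip motion, not measured directly.

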